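# Put the parallel clamp away in the bench chest's drawer

## Task

Pull the tool chest's drawer all the way out to its stop, lay the parallel clamp gently and flat in the drawer's empty bay and let go of it, then push the drawer home with the clamp inside and press it firmly against its rubber stop for a moment before you let go. Feel for the stops: the chest stands loose on rubber feet and must not be dragged or shoved along more than 2 or 3 mm; leave the square, the wrench and the glass jar where they lie.

Things in the scene. Friction and masses are not known exactly. Their poses are not given: they have to be found in the camera images.
- stand: Green steel shelf riser fixed on the bench over a low grey steel tool chest (280 mm wide, 130 mm high, one drawer). Origin on the bench below the middle of the shut drawer's front face; x points into the chest (the drawer slides out along -x), y to the left seen from the robot, z up. Four 20 mm square legs at x = 30 and 260 mm, y = +-200 mm.
- shelf_edge (a point): Middle of the front lower edge of the riser's board: 25 mm in front of the shut drawer's face, 210 mm above the bench. The board is 440 mm wide (y), 12 mm thick, 305 mm deep (x), what lies on it reaches 248 mm. A gripper cannot come straight down on the shut drawer's handle: come tilted 25 to 45 degrees, its body leaning back towards the robot.
- chest (a joint): How far the chest has skidded on its rubber feet along the stand's x axis, m (+ is away from the robot), 0 at the start. It stays put under a push or pull of less than 22 N and skids above that; more than 3 mm either way is a failure.
- drawer (a joint): The drawer's opening, m: 0 fully home (its front against the rubber stop block), 0.155 out at its hard stop; starts at 0 to 0.025. It slides with a steady friction of about 5 N and stays where it is left.
- buffer: Black rubber stop block, 25 x 60 x 26 mm, captive on the chest's bottom panel behind the lower half of the drawer's front: the drawer's front comes to rest against it when fully home. It need not be touched by the robot. Pressing the drawer firmly home means that the front bears on it with over 5 N, on top of the drawer's own friction. Origin under its middle.
- handle (a point): Middle of the drawer's bow handle: a round steel bar 12 mm thick, 120 mm long along y, with a leg at each end, its axis 50 mm in front of the drawer's front face (44 mm clear behind the bar) and 84 mm above the bench. Axes as the stand's. Moves with the drawer.
- bay (a point): Point on the floor of the drawer's empty bay (the left, +y one), midway between its sides, moving with the drawer, axes as the stand's: 120 mm behind and 44.5 mm left of the handle's middle, 59 mm above the bench. The bay runs from 56 mm before it to 98 mm behind it (x), 72 mm to each side. Above its floor: front panel 47 mm, side and rear walls 33 mm, divider 30 mm. The other bay holds sockets.
- clamp_center (a point): Centre of the loose parallel clamp (dark steel, 0.3 to 0.5 kg), 11 mm above the bench as it lies flat, z up: two bars 100 x 16 x 22 mm along x, 16 mm apart, 48 mm wide over both (y), joined by two cross screws at x = +-37 mm with round heads 17 mm thick that stick out to y = +45 (at x = +37) and y = -45 mm (at x = -37). Grasp across both bars at the middle.
- square_mid (a point): Engineer's square lying flat (steel, L-shaped, thick stock 75 x 20 x 20 mm and thin blade 110 x 24 x 4 mm): a bystander. Site near its middle, 10 mm up.
- wrench: A 180 mm open-ended wrench lying flat, a bystander. Origin under its middle.
- jar: Glass jar with steel cap, 60 mm across, 75 mm high, a bystander. Origin under its middle.
Things that resemble listed ones, but are neither listed nor needed, are in the scene too. Leave any orange look-alike of the part that bears clamp_center alone.

How it is judged:
By the outcome, as a careful person would: the job done as asked, in the order asked, and still so for the second after the job is handed in, with the robot touching nothing.
It also fails if it takes over 72 s, if anything falls off the work surface, if the arm or the gripper's body presses on something with over 40 N, if the wrist force passes 120 N, or if a joint passes its speed limit or range.

## Robot

A 6-joint arm with a two-finger parallel gripper is mounted at the origin on the work surface. World frame = base frame: x ahead of the robot, y to its left, z up, the work surface at z = 0. Lengths are in m, angles in rad, forces in N, time in s.
With the tool pointing down it reaches from about 0.325 to 0.85 m from the base axis. Payload 15.5 kg.
Tool frame: the origin (TCP) lies on the mounting face of the last link; the fingertips stand 191 mm ahead of it and the grasp point (between the pads) lies 172 mm ahead of it; z points along the fingers, y is the line along which they close (so a half turn about z gives the same grasp; the last joint's range is limited). The gripper opens to 91 mm and grips with 3 to 60 N. Pads are 32 mm wide; open, the fingers measure 118 mm over their backs; the gripper's body (76 mm by 178 mm) begins 60 mm behind the grasp point.
Start: joints at [1.058, 0.494, 1.345, -0, 1.302, -0.096], TCP at [0.253, 0.571, 0.405] pointing down, gripper open.
Joint ranges: [-2.91, 2.91], [-0.82, 2.16], [0.22, 2.67], [-1.22, 4.37], [0.12, 2.79], [-3.08, 3.08]. Speed limits (rad/s): [1.89, 1.89, 2.57, 3.01, 3.01, 3.01].

## Interface

Orientations are given as a rotation vector (axis times angle).
In Python, from cell import get_obs, camera, sign_off gives the robot as it stands.
- The arm moves only by the tool servo_tool, never from a script. Its argument "rows" is a list of rows, each a list of 2 entries, a list of its own where there are three numbers: the shift along the tool's x, y, z as a fraction of full scale, then the turn about the tool's z as a fraction of full scale. A call has 1 to 20 rows; each row is the pose to reach, as a shift and turn from the pose commanded when the call began, along the tool's axes at that moment, turning the shorter way round; what a row does not reach only later rows make up. Full scale, the value 1, is 300 mm for a shift and 180 degrees for a turn. A row lasts 1/8 s, in which the tool goes at most 62.5 mm and 10.7 degrees, less where a joint would pass 70% of its speed; a pose out of reach is approached as far as the arm can. A call with a number of a shift or a turn outside -1 to 1 is refused whole. A call with a gripper value outside its range is refused whole. "claw" is the opening, from 0 (shut) to 1 (fully open), set as the call begins (left out, the last holds). The fingers move at their own pace and stop on an object; "newtons" is the grip in N (left out, the last holds). Time passes only in rows, so rows that repeat a pose let the fingers close. It gives the time, the measured TCP pose, the force, the opening and the grip force at its end, in the units of the state.
- get_obs(): the state, without advancing time (a new reading comes with each control period).
- camera(name): name is "side" or "top" or "wrist"; returns a dict with "frame" (384x512x3 uint8, red, green, blue), "camera_matrix" (3x3 intrinsics, pixels), "origin" and "rotation" of the camera in the world. Camera axes: x right, y down, z forward; pixel columns grow to the right and rows downward; lengths in m; the calibration is good to about 2 mm. A picture is of the moment at which its call begins. There is no depth.
- sign_off(): hands the job in; it is judged then, once.
The state is a dict: "time": time; "q": joint angles; "qd": joint speeds; "joint_torque": joint torques, N m; "position": TCP position; "tool_rot": TCP orientation; "force": force on the tool from outside, world axes, zero at the start; "moment": the same for the moment, N m; "gripper_width": finger opening in m; "finger_force": force on a finger pad.
Only numpy, scipy, OpenCV 4.12 (cv2) and the standard library are available. Lean on these libraries where they do the work, as an engineer would, in place of code of your own. Each camera call takes 0.05 s, during which the arm holds its last target. There are 200 camera calls.

## Working session

There is one attempt and no reset: what is moved stays moved. The work goes in short steps, Python scripts to look and compute and a tool call to move; the robot and the scene stay as the last step left them, time stands still between calls to the robot, and variables do not carry over. Pictures are saved under pics/ and viewed, at most 10 in all, crops included, and the job is handed in when it is done.

Besides the shell and the picture viewer there is one more tool, called as name(argument=value, ...) on one line, values as JSON. servo_tool: Moves the arm, as the interface text tells. Shift numbers are shares of 300 mm and turn numbers shares of 180 degrees, none past 1 either way. Its arguments: {"type":"object","properties":{"rows":{"type":"array"},"claw":{"type":"number"},"newtons":{"type":"number"}},"required":["rows"]}

```bash
ls; mkdir -p pics; python3 - <<'E'
from cell import get_obs, camera
import cv2,numpy as np,pickle
d={}
for n in ["top","side","wrist"]:
    c=camera(n); d[n]=c
    print(n,np.round(c["camera_matrix"],1).tolist(),np.round(c["origin"],4).tolist(),np.round(c["rotation"],4).tolist())
    cv2.imwrite(f"pics/{n}0.png",cv2.resize(c["frame"][:,:,::-1],(800,600),interpolation=cv2.INTER_CUBIC))
pickle.dump(d,open("c0.pkl","wb"))
o=get_obs();print(o)
E
```

```text
pics
top [[371.7, 0.0, 256.4], [0.0, 371.7, 190.7], [0.0, 0.0, 1.0]] [0.4788, 0.0485, 1.2919] [-2.1396, 2.1752, -0.113]
side [[408.6, 0.0, 261.1], [0.0, 408.6, 192.6], [0.0, 0.0, 1.0]] [0.4424, -0.9605, 1.0939] [-2.3121, 0.1863, -0.0764]
wrist [[279.6, 0.0, 255.0], [0.0, 279.6, 191.7], [0.0, 0.0, 1.0]] [0.189, 0.5983, 0.3831] [2.4506, 1.5942, 0.1986]
{'time': 0.15, 'q': array([ 1.05848947e+00,  4.94038481e-01,  1.34594612e+00, -2.04709582e-05,
        1.30250759e+00, -9.54943182e-02]), 'qd': array([ 0.00044989, -0.00162567, -0.00281785, -0.00155566,  0.00055834,
       -0.00022882]), 'joint_torque': array([ 2.27050434e-03, -8.79186058e+01, -3.82057750e+01,  7.06824032e-02,
        4.99022298e-02, -7.40424707e-05]), 'position': array([0.25297642, 0.57140198, 0.40429085]), 'tool_rot': array([-6.49938193e-01, -3.07337111e+00,  1.35740726e-03]), 'force': array([ 0.01159452,  0.00497857, -0.84271079]), 'moment': array([-0.00771587,  0.00476441, -0.05104527]), 'finger_force': 0.0, 'gripper_width': 0.091316412503786}
```

View pics/top0.png

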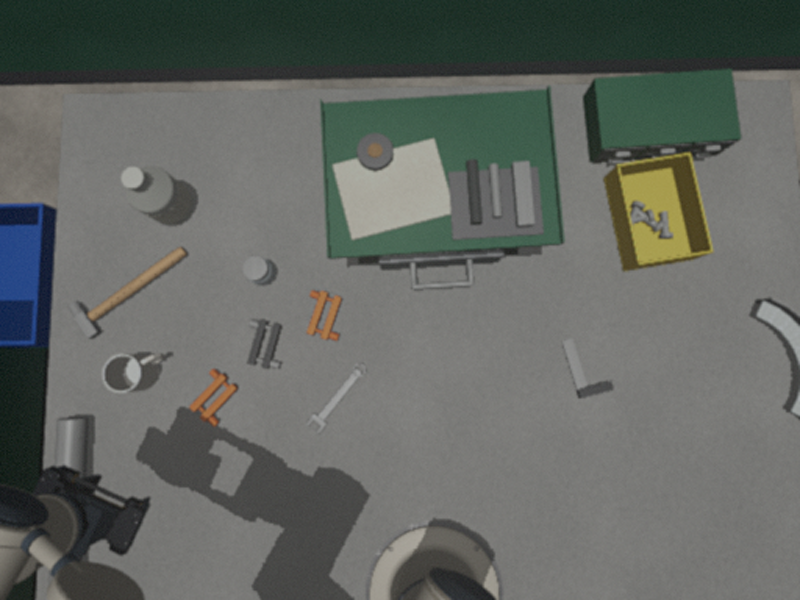

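View pics/side0.png

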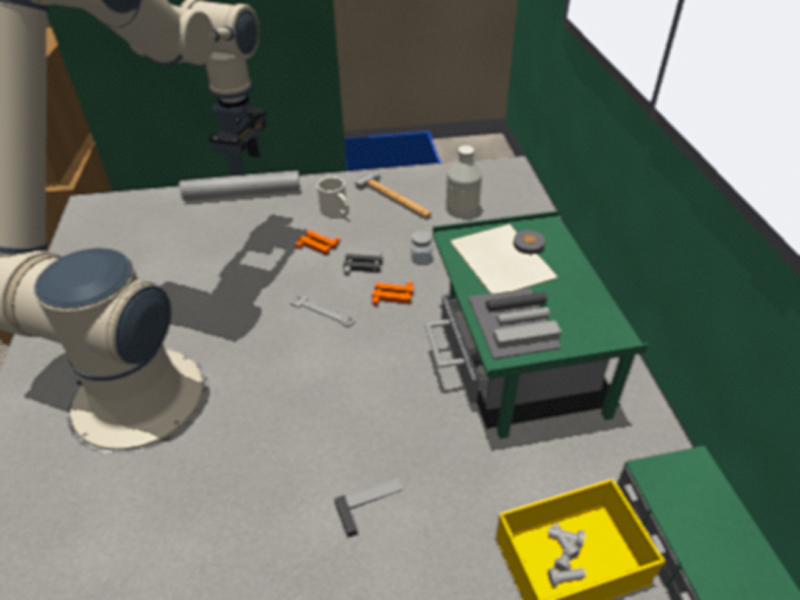

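Top view: dark clamp at about (264,343), orange ones at (325,315) and (214,397), jar (259,270), wrench (338,397), handle bar from (414,288) to (472,284), shelf front edge from (330,256) to (562,243). Next I refine these on enlarged crops.

```bash
cat > h.py <<'E'
import numpy as np,cv2,pickle
from scipy.spatial.transform import Rotation as R
def ray(c,u,v,z):
    d=R.from_rotvec(c["rotation"]).as_matrix()@np.linalg.inv(c["camera_matrix"])@[u,v,1.]
    o=np.array(c["origin"]); return o+d*(z-o[2])/d[2]
def proj(c,p):
    q=R.from_rotvec(c["rotation"]).as_matrix().T@(np.array(p)-c["origin"]); k=c["camera_matrix"]@q
    return k[:2]/k[2]
E
python3 - <<'E'
from h import *
d=pickle.load(open("c0.pkl","rb")); t=d["top"]; s=d["side"]
def P(n,u,v,z): print(n,np.round(ray(t,u/1.5625,v/1.5625,z),4))
P("h1",414,288,.084);P("h2",472,284,.084);P("s1",330,256,.222);P("s2",562,243,.222)
P("clamp",264,343,.02);P("jar",259,270,.075);P("or",325,315,.02)
f=t["frame"][:,:,::-1]
a=cv2.resize(f[185:265,120:230],None,fx=6,fy=6,interpolation=cv2.INTER_CUBIC)[:, :]
b=cv2.resize(f[150:195,205:365],None,fx=5,fy=5,interpolation=cv2.INTER_CUBIC)
a=cv2.resize(f[190:240,140:230],(720,400),interpolation=cv2.INTER_CUBIC)
b=cv2.resize(f[150:190,230:330],(720,288)[:2],interpolation=cv2.INTER_CUBIC)[:200]
cv2.imwrite("pics/crop.png",cv2.convertScaleAbs(np.vstack([a,b]),alpha=1.8))
e=cv2.resize(s["frame"][180:260,265:365][:,:,::-1],(750,600),interpolation=cv2.INTER_CUBIC)
cv2.imwrite("pics/crops.png",cv2.convertScaleAbs(e,alpha=1.5))
E
```

```text
h1 [0.6387 0.0312 0.084 ]
h2 [ 0.645  -0.0905  0.084 ]
s1 [0.6836 0.1893 0.222 ]
s2 [ 0.7004 -0.2449  0.222 ]
clamp [0.5313 0.361  0.02  ]
jar [0.6842 0.3599 0.075 ]
or [0.5906 0.2272 0.02  ]
```

View pics/crop.png

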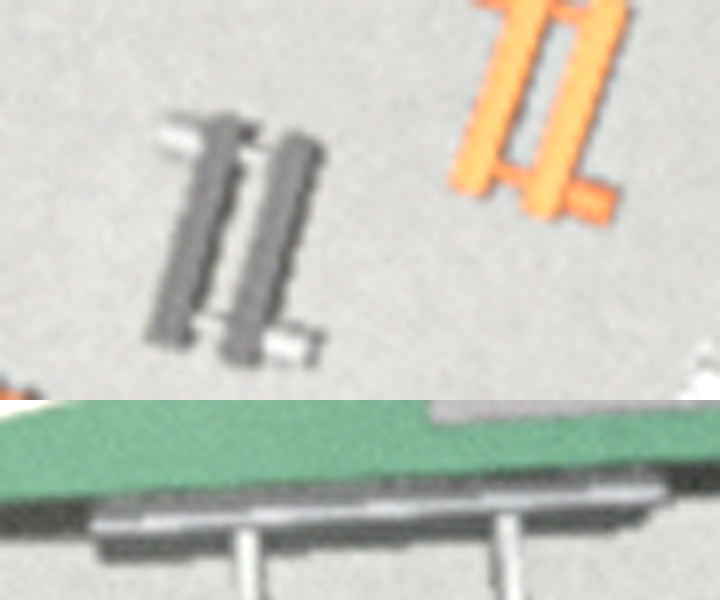

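Crop: clamp bars run (228,118)-(170,345) and (302,138)-(243,362), the heads are at upper left and lower right, and the drawer is about 25 mm open. Moves can't tilt the tool, so I need to know which way the gripper's 178 mm side lies.

```bash
python3 - <<'E'
from h import *
d=pickle.load(open("c0.pkl","rb")); t=d["top"]; s=d["side"]
a=ray(t,169,219.6,.022); print("clamp",a)
g=lambda x,y:ray(t,(x+.5)/8-.5+140,(y+.5)/8-.5+190,.022)
for p,q in(((228,118),(170,345)),((302,138),(243,362))):
    v=g(*p)-g(*q);print(v,np.hypot(*v[:2]),np.degrees(np.arctan2(v[1],v[0])))
T=np.array([.25298,.5714,.4043]);M=R.from_rotvec([-.64994,-3.07337,.00136]).as_matrix()
print(M.round(3))
ims=[]
for c,(u0,v0) in((s,(115,10)),(t,(0,260))):
  for hx,hy,col in((.038,.089,(0,0,255)),(.089,.038,(0,255,0))):
    k=5; f=c["frame"][:,:,::-1][v0:v0+120,u0:u0+80]
    im=cv2.convertScaleAbs(cv2.resize(f,(400,600),interpolation=cv2.INTER_CUBIC)[::1],alpha=2)
    for z in(0,.112):
      pts=np.array([(proj(c,T+M@[x,y,z])-[u0,v0])*k for x,y in((hx,hy),(hx,-hy),(-hx,-hy),(-hx,hy))])
      cv2.polylines(im,[pts.astype(int)],True,col,1)
    for y in(.0455,-.0455):
      p=(proj(c,T+M@[0,y,.191])-[u0,v0])*k; cv2.circle(im,tuple(int(i) for i in p),5,(255,255,0),1)
    ims.append(im)
cv2.imwrite("pics/body.png",np.hstack(ims[:2]))
w=d["wrist"]["frame"][:,:,::-1]
cv2.imwrite("pics/bodyt.png",np.hstack([ims[2][:, :],cv2.resize(w,(400,600))]))
# shelf underside & handle in side: predicted overlays
E
```

```text
clamp [0.53098205 0.36040598 0.022     ]
[ 0.09644906 -0.02363861  0.        ] 0.09930359791854389 -13.771112886169263
[ 0.0949976  -0.02432463  0.        ] 0.09806238533691797 -14.362303230491236
[[-0.914  0.405 -0.   ]
 [ 0.405  0.914 -0.001]
 [ 0.    -0.001 -1.   ]]
```

View pics/body.png

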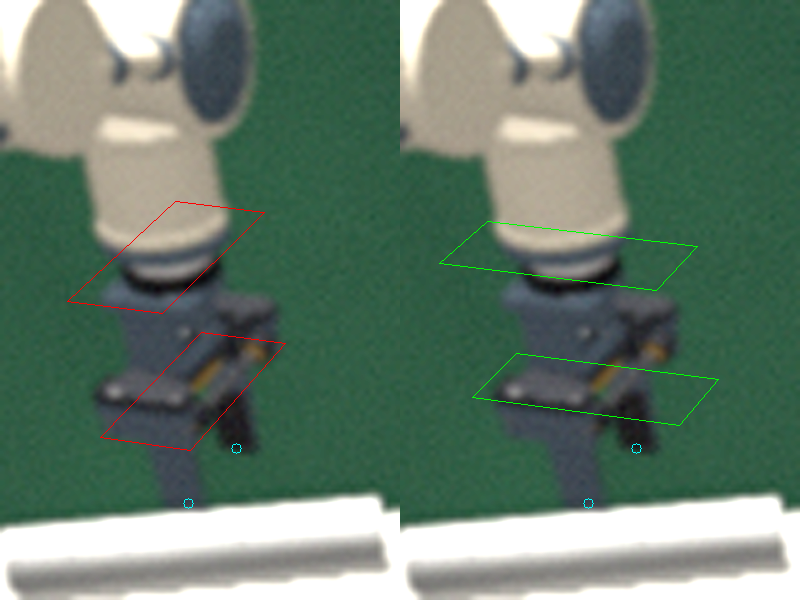

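The gripper is wide (178 mm) along its closing line and 76 mm across it. With closing along the bar it fits in front of the shelf, because the drawer is about 25 mm open. I'll press the fingertips lightly on the bar from above and drag it out, then hook behind the bar once there is room.

servo_tool(rows=[[[-0.95,-0.67,0],-0.146],[[-0.95,-0.67,0],-0.146],[[-0.95,-0.67,0],-0.146],[[-0.95,-0.67,0],-0.146],[[-0.95,-0.67,0],-0.146],[[-0.95,-0.67,0],-0.146],[[-0.95,-0.67,0],-0.146],[[-0.95,-0.67,0],-0.146],[[-0.95,-0.67,0],-0.146]], claw=0.3)

```text
time: 1.27
position: [0.4318, 0.2731, 0.4046]
tool_rot: [0.068, -3.141, -0.0]
force: [-0.0, -0.8, -0.1]
gripper_width: 0.0275
finger_force: 0.0
```

servo_tool(rows=[[[-0.62,-1.0,0],0],[[-0.62,-1.0,0],0],[[-0.62,-1.0,0],0],[[-0.62,-1.0,0],0],[[-0.62,-1.0,0],0],[[-0.62,-1.0,0],0],[[-0.62,-1.0,0],0],[[-0.62,-1.0,0.3],0],[[-0.62,-1.0,0.3],0],[[-0.62,-1.0,0.3],0],[[-0.62,-1.0,0.3],0],[[-0.62,-1.0,0.3],0]])

```text
time: 2.78
position: [0.631, -0.0193, 0.3164]
tool_rot: [-0.067, 3.138, -0.001]
force: [0.6, 0.6, -0.5]
gripper_width: 0.0275
finger_force: 0.0
```

```bash
python3 - <<'E'
from h import *
from cell import camera,get_obs
s=camera("side"); t=camera("top")
e=cv2.resize(s["frame"][130:270,240:370][:,:,::-1],(400,431),interpolation=cv2.INTER_CUBIC)
b=cv2.resize(t["frame"][100:240,200:330][:,:,::-1],(400,431),interpolation=cv2.INTER_CUBIC)
cv2.imwrite("pics/n1.png",cv2.convertScaleAbs(np.hstack([e,b]),alpha=1.6)); print(get_obs()["position"],get_obs()["force"])
E
```

```text
[ 0.63087947 -0.01947519  0.31591986] [-0.48400359 -0.72157756 -0.1627641 ]
```

View pics/n1.png

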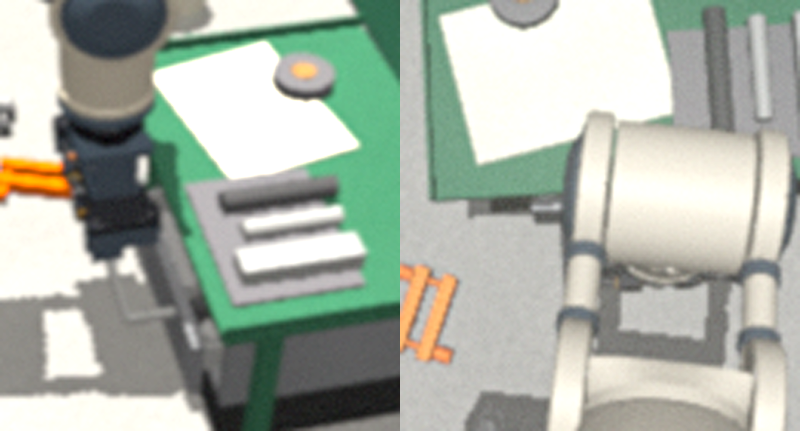

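The side view shows the gripper in front of the shelf edge, directly above the handle bar. I'll lower it until it touches.

servo_tool(rows=[[[0,0,0.05],0],[[0,0,0.09],0],[[0,0,0.105],0],[[0,0,0.11],0],[[0,0,0.11],0]])

```text
time: 3.5
position: [0.6307, -0.0196, 0.2818]
tool_rot: [-0.066, 3.141, 0.0]
force: [0.2, 0.4, 0.6]
gripper_width: 0.0276
finger_force: 0.0
```

servo_tool(rows=[[[0,0,0.006],0],[[0,0,0.012],0],[[0,0,0.012],0]])

```text
time: 3.88
position: [0.6315, -0.0196, 0.2805]
tool_rot: [-0.066, 3.137, -0.001]
force: [-3.3, 1.3, 25.0]
gripper_width: 0.0273
finger_force: 12.3
```

servo_tool(rows=[[[0.01,0,0],0],[[0.02,0,0],0],[[0.03,0,0],0],[[0.04,0,0],0],[[0.05,0,0],0],[[0.06,0,0],0],[[0.07,0,0],0]])

```text
time: 4.75
position: [0.6114, -0.0205, 0.2805]
tool_rot: [-0.066, 3.134, -0.001]
force: [6.1, 1.2, 18.4]
gripper_width: 0.0271
finger_force: 9.5
```

```bash
python3 - <<'E'
from h import *
from cell import camera,get_obs
s=camera("side")
e=cv2.resize(s["frame"][130:270,240:370][:,:,::-1],(557,600),interpolation=cv2.INTER_CUBIC)
cv2.imwrite("pics/n2.png",cv2.convertScaleAbs(e,alpha=1.6)); o=get_obs();print(o["position"],o["force"])
E
```

```text
[ 0.61099245 -0.0204965   0.28049455] [ 3.41098463  1.78088862 19.96921893]
```

View pics/n2.png

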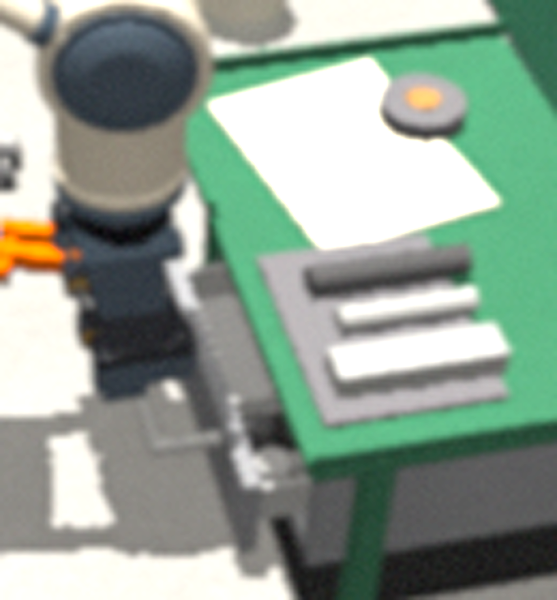

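The drawer moves with the fingertips: it is visibly about 20 mm further out and the drag force is 5 N. I'll keep dragging.

servo_tool(rows=[[[0.013,0,0],0],[[0.026,0,0],0],[[0.039,0,0],0],[[0.052,0,0],0],[[0.065,0,0],0],[[0.078,0,0],0],[[0.091,0,0],0],[[0.104,0,0],0],[[0.117,0,0],0],[[0.13,0,0],0],[[0.143,0,0],0],[[0.156,0,0],0],[[0.169,0,0],0],[[0.182,0,0],0],[[0.195,0,0],0],[[0.2,0,0],0]])

```text
time: 6.8
position: [0.5515, -0.0231, 0.2804]
tool_rot: [-0.065, 3.134, -0.001]
force: [5.1, 2.6, 22.4]
gripper_width: 0.028
finger_force: 11.1
```

servo_tool(rows=[[[0,0,-0.06],0],[[0,0,-0.12],0],[[0.2,0,-0.2],0],[[0.3,0,-0.2],0],[[0.3,0,-0.2],0]])

```text
time: 7.42
position: [0.458, -0.0267, 0.3387]
tool_rot: [0.065, -3.141, 0.0]
force: [1.1, 1.4, -0.2]
gripper_width: 0.0271
finger_force: 0.0
```

```bash
python3 - <<'E'
from h import *
from cell import camera,get_obs
s=camera("side");t=camera("top");pickle.dump((s,t),open("c1.pkl","wb"))
e=cv2.resize(s["frame"][130:270,240:370][:,:,::-1],(400,431),interpolation=cv2.INTER_CUBIC)
b=cv2.resize(t["frame"][100:240,200:330][:,:,::-1],(400,431),interpolation=cv2.INTER_CUBIC)
cv2.imwrite("pics/n3.png",cv2.convertScaleAbs(np.hstack([e,b]),alpha=1.6)); o=get_obs();print(o["position"],o["force"])
E
```

```text
[ 0.46030556 -0.02686743  0.33852034] [-0.0451325  -0.40880187 -0.08066712]
```

View pics/n3.png

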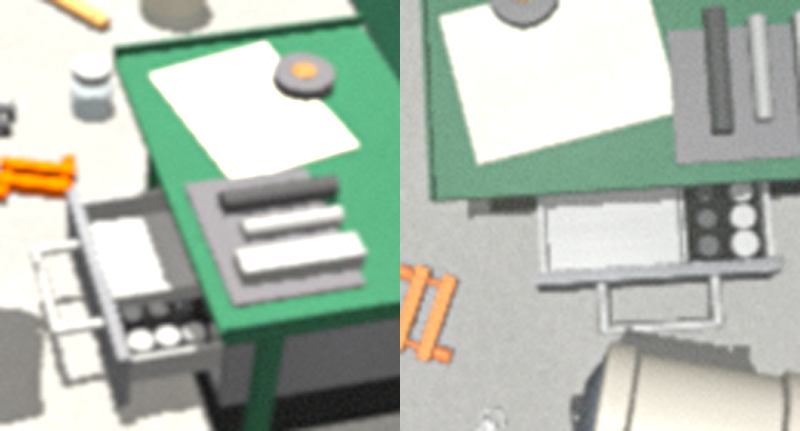

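The drawer is open about 100 mm, with the handle bar at crop (602,328)-(718,322) and its empty bay on the left. Now I compute the bar's position to hook behind it.

```bash
python3 - <<'E'
from h import *
s,t=pickle.load(open("c1.pkl","rb"))
g=lambda x,y,z:ray(t,(x-400+.5)/3.077-.5+200,(y+.5)/3.079-.5+100,z)
print(g(602,328,.084),g(718,322,.084),g(538,283,.106),g(782,266,.106))
E
```

```text
[0.56688418 0.03141763 0.084     ] [ 0.57119229 -0.09128785  0.084     ] [0.61340909 0.09763509 0.106     ] [ 0.6268907  -0.15716753  0.106     ]
```

servo_tool(rows=[[[-0.2,-0.04,0],0],[[-0.4,-0.04,0],0],[[-0.444,-0.04,0],0],[[-0.444,-0.04,0],0],[[-0.444,-0.04,0.1],0],[[-0.444,-0.04,0.17],0],[[-0.444,-0.04,0.18],0],[[-0.444,-0.04,0.19],0],[[-0.444,-0.04,0.2],0]])

```text
time: 8.65
position: [0.5934, -0.0332, 0.2788]
tool_rot: [-0.066, 3.14, -0.0]
force: [-0.6, 0.7, -0.4]
gripper_width: 0.0273
finger_force: 0.0
```

servo_tool(rows=[[[0,0,0.02],0],[[0,0,0.04],0],[[0,0,0.06],0],[[0,0,0.06],0]])

```text
time: 9.15
position: [0.5932, -0.0332, 0.2595]
tool_rot: [0.066, -3.14, -0.0]
force: [0.4, -0.3, 1.0]
gripper_width: 0.0274
finger_force: 0.0
```

servo_tool(rows=[[[0.01,0,0],0],[[0.02,0,0],0],[[0.03,0,0],0],[[0.04,0,0],0],[[0.05,0,0],0],[[0.06,0,0],0]])

```text
time: 9.9
position: [0.5757, -0.034, 0.2604]
tool_rot: [-0.066, 3.139, -0.0]
force: [4.8, 0.9, -4.5]
gripper_width: 0.0274
finger_force: 2.6
```

servo_tool(rows=[[[0.01,0,0],0],[[0.02,0,0],0],[[0.03,0,0],0],[[0.04,0,0],0],[[0.05,0,0],0],[[0.06,0,0],0],[[0.07,0,0],0],[[0.08,0,0],0],[[0.09,0,0],0],[[0.1,0,0],0],[[0.1,0,0],0]])

```text
time: 11.28
position: [0.5455, -0.0353, 0.2604]
tool_rot: [-0.066, 3.14, -0.0]
force: [3.1, -0.9, -1.3]
gripper_width: 0.0273
finger_force: 1.3
```

servo_tool(rows=[[[0.005,0,0],0],[[0.01,0,0],0],[[0.015,0,0],0],[[0.02,0,0],0]])

```text
time: 11.78
position: [0.5398, -0.0355, 0.2604]
tool_rot: [-0.066, 3.139, -0.0]
force: [4.9, -0.6, -1.4]
gripper_width: 0.0274
finger_force: 2.5
```

servo_tool(rows=[[[0.0015,0,0],0],[[0.003,0,0],0]])

```text
time: 12.02
position: [0.5388, -0.0356, 0.2604]
tool_rot: [-0.066, 3.14, -0.0]
force: [5.4, -1.7, -1.0]
gripper_width: 0.0273
finger_force: 2.5
```

servo_tool(rows=[[[0.0015,0,0],0],[[0.003,0,0],0]])

```text
time: 12.28
position: [0.538, -0.0356, 0.2603]
tool_rot: [-0.066, 3.14, -0.0]
force: [5.4, -1.1, -1.0]
gripper_width: 0.0276
finger_force: 2.5
```

servo_tool(rows=[[[0.0015,0,0],0],[[0.003,0,0],0]])

```text
time: 12.52
position: [0.5371, -0.0357, 0.2604]
tool_rot: [-0.066, 3.14, -0.0]
force: [4.5, -1.1, -0.8]
gripper_width: 0.0274
finger_force: 2.5
```

servo_tool(rows=[[[0.0017,0,0],0],[[0.0034,0,0],0]])

```text
time: 12.78
position: [0.5361, -0.0357, 0.2603]
tool_rot: [-0.066, 3.14, -0.0]
force: [5.0, -0.2, -0.8]
gripper_width: 0.0272
finger_force: 2.5
```

servo_tool(rows=[[[0.0017,0,0],0],[[0.0034,0,0],0]])

```text
time: 13.02
position: [0.5351, -0.0357, 0.2604]
tool_rot: [-0.066, 3.14, -0.0]
force: [4.3, -1.5, -0.6]
gripper_width: 0.0273
finger_force: 2.5
```

servo_tool(rows=[[[0.0017,0,0],0],[[0.0034,0,0],0]])

```text
time: 13.28
position: [0.534, -0.0358, 0.2603]
tool_rot: [-0.066, 3.14, -0.0]
force: [4.8, -1.1, -0.3]
gripper_width: 0.0274
finger_force: 2.5
```

servo_tool(rows=[[[0.0017,0,0],0],[[0.0034,0,0],0]])

```text
time: 13.52
position: [0.5331, -0.0358, 0.2604]
tool_rot: [-0.066, 3.14, -0.0]
force: [7.0, -1.0, -1.4]
gripper_width: 0.0272
finger_force: 3.5
```

Force rising; check with a smaller step.

servo_tool(rows=[[[0.001,0,0],0],[[0.001,0,0],0]])

```text
time: 13.78
position: [0.533, -0.0358, 0.2604]
tool_rot: [-0.066, 3.139, -0.0]
force: [7.0, 0.3, -1.9]
gripper_width: 0.0276
finger_force: 3.4
```

servo_tool(rows=[[[0.0015,0,0],0],[[0.0015,0,0],0]])

```text
time: 14.02
position: [0.5328, -0.0359, 0.2605]
tool_rot: [-0.066, 3.138, -0.001]
force: [8.1, -0.4, -4.3]
gripper_width: 0.0273
finger_force: 4.4
```

servo_tool(rows=[[[0.0025,0,0],0],[[0.0025,0,0],0]])

```text
time: 14.28
position: [0.5325, -0.0359, 0.2605]
tool_rot: [-0.065, 3.137, -0.001]
force: [12.5, 1.1, -5.8]
gripper_width: 0.0274
finger_force: 6.1
```

Stop confirmed: the position is stalled and the force rose to 12 N. I'll unhook, rise, and go toward the clamp.

servo_tool(rows=[[[-0.01,0,0],0],[[-0.02,0,0],0],[[-0.02,0,0],0],[[-0.02,0,-0.1],0],[[-0.02,0,-0.3],0],[[-0.02,0.2,-0.3],0],[[-0.02,0.4,-0.3],0],[[-0.02,0.6,-0.3],0.05],[[-0.02,0.8,-0.3],0.092],[[-0.02,1.0,-0.3],0.092],[[-0.02,1.0,-0.3],0.092],[[-0.02,1.0,-0.3],0.092]], claw=0.3)

```text
time: 15.78
position: [0.5243, 0.264, 0.3498]
tool_rot: [-0.386, -3.117, 0.001]
force: [1.1, 0.3, 1.5]
gripper_width: 0.0276
finger_force: 0.0
```

```bash
cat >> h.py <<'E'
def go(p,ang=None):
    "shift/turn in servo units to bring TCP to p with tool x heading ang (deg)"
    from cell import get_obs
    o=get_obs();M=R.from_rotvec(o["tool_rot"]).as_matrix()
    a=np.degrees(np.arctan2(M[1,0],M[0,0]))
    print("pos",o["position"].round(4),"head",round(a%360,2),"F",o["force"].round(1),"shift",(M.T@(np.array(p)-o["position"])/.3).round(4),"turn",None if ang is None else round(-((ang-a+180)%360-180)/180,4))
E
python3 -c "
from h import *
go([.531,.3604,.28],165.9)"
```

```text
pos [0.5243 0.264  0.3498] head 165.88 F [1.1 0.3 1.5] shift [0.0565 0.3174 0.2326] turn -0.0001
```

servo_tool(rows=[[[0.056,0.317,0],0],[[0.056,0.317,0],0],[[0.056,0.317,0.1],0],[[0.056,0.317,0.25],0],[[0.056,0.317,0.4],0],[[0.056,0.317,0.47],0],[[0.056,0.317,0.5],0],[[0.056,0.317,0.51],0],[[0.056,0.317,0.51],0],[[0.056,0.317,0.51],0]], claw=1)

```text
time: 17.02
position: [0.5318, 0.3606, 0.198]
tool_rot: [0.387, 3.117, 0.001]
force: [-0.3, -0.3, 0.0]
gripper_width: 0.0912
finger_force: 0.0
```

servo_tool(rows=[[[0,0,0],0],[[0,0,0],0],[[0,0,0],0],[[0,0,0],0],[[0,0,0],0],[[0,0,0],0]], claw=0.4, newtons=25)

```text
time: 17.77
position: [0.5316, 0.3606, 0.1971]
tool_rot: [0.387, 3.118, 0.0]
force: [-0.1, 0.8, -0.3]
gripper_width: 0.0477
finger_force: 24.9
```

servo_tool(rows=[[[0,0,-0.05],0],[[0,0,-0.2],0],[[0,0,-0.4],0],[[0,0,-0.54],0],[[0,-0.2,-0.54],0],[[0,-0.4,-0.54],0],[[0,-0.6,-0.54],0],[[0,-0.8,-0.54],-0.05],[[0,-0.95,-0.54],-0.092],[[0,-0.95,-0.54],-0.092],[[0,-0.95,-0.54],-0.092]], claw=0.4, newtons=35)

```text
time: 19.15
position: [0.4619, 0.0843, 0.3597]
tool_rot: [-0.063, 3.14, 0.0]
force: [0.3, 0.5, -3.5]
gripper_width: 0.0477
finger_force: 34.9
```

```bash
python3 -c "
from h import *
go([.636,.0175,.36],182.4)
from cell import camera
t=camera('top');s=camera('side');w=camera('wrist')
b=cv2.resize(t['frame'][100:240,190:320][:,:,::-1],(400,431),interpolation=cv2.INTER_CUBIC)
e=cv2.resize(w['frame'][:,:,::-1],(400,300))
cv2.imwrite('pics/n4.png',cv2.convertScaleAbs(np.hstack([b[:300],e]),alpha=1.6)); pickle.dump((s,t,w),open('c2.pkl','wb'))
cv2.imwrite('pics/n4.png',cv2.convertScaleAbs(np.hstack([b,np.vstack([e,e[:131]*0])]),alpha=1.6))
"
```

```text
pos [0.4619 0.0843 0.3597] head 182.29 F [ 0.3  0.5 -3.5] shift [-5.708e-01 -2.455e-01 -4.000e-04] turn -0.0006
```

View pics/n4.png

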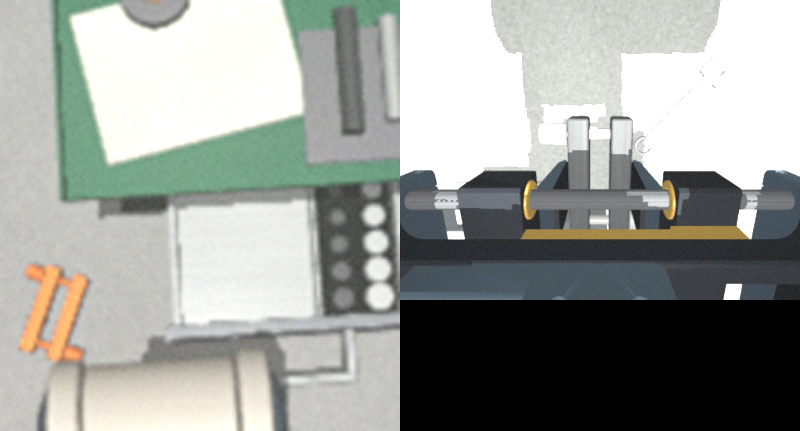

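The clamp is held squarely between the fingers (right). In the top view the bay spans columns 183-315, between the front panel at row ~322 and the shelf edge at ~195. I'll check the bay's centre against the handle-based value.

```bash
python3 -c "
from h import *
s,t,w=pickle.load(open('c2.pkl','rb'))
g=lambda x,y,z:ray(t,(x+.5)/3.077-.5+190,(y+.5)/3.079-.5+100,z).round(4)
print(g(181,265,.06),g(316,265,.06),g(249,324,.106),g(350,375,.084),g(180,200,.21),g(390,189,.21))
go([.636,.0175,.29])
"
```

```text
[0.6381 0.086  0.06  ] [ 0.6355 -0.0604  0.06  ] [0.5692 0.0148 0.106 ] [ 0.5154 -0.0909  0.084 ] [0.6816 0.0816 0.21  ] [ 0.6887 -0.1201  0.21  ]
pos [0.462  0.085  0.3593] head 182.43 F [ 0.2  1.1 -3.2] shift [-0.5698 -0.2493  0.2312] turn None
```

servo_tool(rows=[[[-0.2,-0.1,0],0],[[-0.4,-0.256,0],0],[[-0.557,-0.256,0],0],[[-0.557,-0.256,0],0],[[-0.557,-0.256,0.08],0],[[-0.557,-0.256,0.16],0],[[-0.557,-0.256,0.24],0],[[-0.557,-0.256,0.28],0],[[-0.557,-0.256,0.3],0],[[-0.557,-0.256,0.315],0],[[-0.557,-0.256,0.325],0],[[-0.557,-0.256,0.325],0]])

```text
time: 20.8
position: [0.6321, 0.0144, 0.2618]
tool_rot: [-0.066, 3.141, -0.0]
force: [0.8, -0.7, -3.3]
gripper_width: 0.048
finger_force: 34.9
```

servo_tool(rows=[[[0,0,0.003],0],[[0,0,0.006],0],[[0,0,0.009],0],[[0,0,0.012],0],[[0,0,0.012],0]])

```text
time: 21.42
position: [0.632, 0.0144, 0.2579]
tool_rot: [0.066, -3.141, -0.0]
force: [-0.8, 0.1, -2.6]
gripper_width: 0.0473
finger_force: 34.9
```

servo_tool(rows=[[[0,0,0.0015],0],[[0,0,0.003],0],[[0,0,0.0045],0],[[0,0,0.0045],0]])

```text
time: 21.92
position: [0.632, 0.0144, 0.2566]
tool_rot: [0.066, -3.141, -0.0]
force: [-0.7, -0.6, -3.5]
gripper_width: 0.0479
finger_force: 34.9
```

servo_tool(rows=[[[0,0,0.0015],0],[[0,0,0.003],0],[[0,0,0.003],0]])

```text
time: 22.3
position: [0.632, 0.0144, 0.2561]
tool_rot: [-0.066, 3.141, -0.0]
force: [-2.2, 0.2, 4.2]
gripper_width: 0.0477
finger_force: 34.9
```

Touchdown. Now I let go and rise straight up.

servo_tool(rows=[[[0,0,0],0],[[0,0,0],0],[[0,0,0],0],[[0,0,0],0]], claw=0.72)

```text
time: 22.8
position: [0.632, 0.0144, 0.2557]
tool_rot: [0.066, -3.141, -0.0]
force: [-0.2, -0.3, -0.2]
gripper_width: 0.066
finger_force: 0.0
```

servo_tool(rows=[[[0,0,-0.03],0],[[0,0,-0.1],0],[[0,0,-0.25],0],[[0,0,-0.35],0],[[0.2,-0.1,-0.35],0],[[0.4,-0.16,-0.35],0],[[0.6,-0.16,-0.35],0],[[0.6,-0.16,-0.35],0]])

```text
time: 23.8
position: [0.45, -0.0409, 0.3611]
tool_rot: [0.064, -3.138, -0.001]
force: [1.6, -0.2, 1.1]
gripper_width: 0.0658
finger_force: 0.0
```

```bash
python3 -c "
from h import *
go([.48,-.034,.2605],182.4)
from cell import camera
t=camera('top');s=camera('side')
b=cv2.resize(t['frame'][100:240,190:320][:,:,::-1],(400,431),interpolation=cv2.INTER_CUBIC)
e=cv2.resize(s['frame'][130:270,240:370][:,:,::-1],(400,431),interpolation=cv2.INTER_CUBIC)
cv2.imwrite('pics/n5.png',cv2.convertScaleAbs(np.hstack([b,e]),alpha=1.6))
"
```

```text
pos [ 0.45   -0.0409  0.3611] head 182.34 F [ 1.6 -0.2  1.1] shift [-0.102   0.0187  0.3349] turn -0.0003
```

View pics/n5.png

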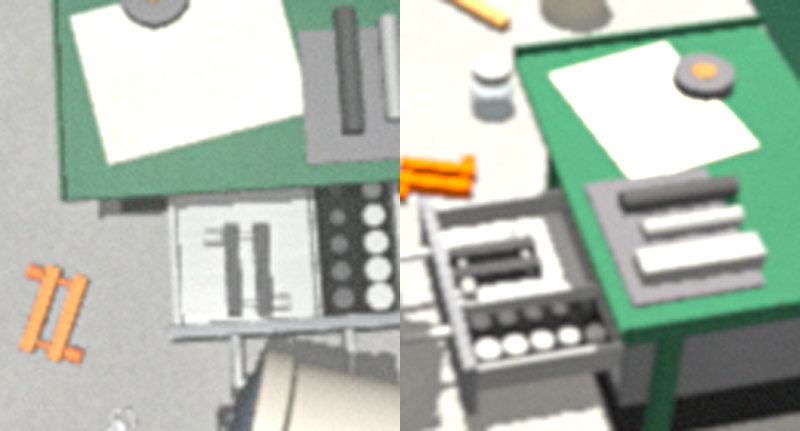

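The clamp lies flat in the bay at (248,268) in the top view, and everything else is unmoved. Next I go down in front of the bar with the fingers closed in.

servo_tool(rows=[[[-0.06,0.019,0],0],[[-0.06,0.019,0.15],0],[[-0.06,0.019,0.28],0],[[-0.06,0.019,0.33],0],[[-0.06,0.019,0.33],0],[[-0.06,0.019,0.33],0]], claw=0.3)

```text
time: 24.65
position: [0.4729, -0.0346, 0.2624]
tool_rot: [-0.066, 3.139, -0.001]
force: [0.2, -0.2, 0.5]
gripper_width: 0.0274
finger_force: 0.0
```

servo_tool(rows=[[[-0.015,0,0],0],[[-0.03,0,0],0],[[-0.045,0,0],0],[[-0.055,0,0],0],[[-0.06,0,0],0],[[-0.065,0,0],0],[[-0.07,0,0],0],[[-0.075,0,0],0],[[-0.082,0,0],0],[[-0.09,0,0],0],[[-0.1,0,0],0]])

```text
time: 26.02
position: [0.5015, -0.0333, 0.2617]
tool_rot: [0.066, -3.14, -0.0]
force: [-5.6, 0.3, 4.2]
gripper_width: 0.0274
finger_force: 2.6
```

servo_tool(rows=[[[-0.014,0,0],0],[[-0.03,0,0],0],[[-0.046,0,0],0],[[-0.062,0,0],0],[[-0.078,0,0],0],[[-0.094,0,0],0],[[-0.11,0,0],0],[[-0.126,0,0],0],[[-0.142,0,0],0],[[-0.158,0,0],0],[[-0.174,0,0],0],[[-0.19,0,0],0],[[-0.206,0,0],0],[[-0.222,0,0],0],[[-0.238,0,0],0],[[-0.254,0,0],0],[[-0.27,0,0],0],[[-0.286,0,0],0],[[-0.302,0,0],0],[[-0.315,0,0],0]])

```text
time: 28.52
position: [0.5961, -0.0292, 0.2616]
tool_rot: [0.066, -3.14, -0.001]
force: [-5.1, 0.2, 3.4]
gripper_width: 0.0275
finger_force: 2.6
```

servo_tool(rows=[[[-0.012,0,0],0],[[-0.024,0,0],0],[[-0.036,0,0],0],[[-0.048,0,0],0],[[-0.06,0,0],0],[[-0.072,0,0],0],[[-0.084,0,0],0],[[-0.094,0,0],0],[[-0.1,0,0],0]])

```text
time: 29.65
position: [0.6261, -0.028, 0.2616]
tool_rot: [0.066, -3.14, -0.001]
force: [-5.2, 2.5, 2.6]
gripper_width: 0.0273
finger_force: 2.5
```

servo_tool(rows=[[[-0.006,0,0],0],[[-0.012,0,0],0],[[-0.018,0,0],0],[[-0.024,0,0],0],[[-0.03,0,0],0],[[-0.035,0,0],0]])

```text
time: 30.4
position: [0.6365, -0.0275, 0.2616]
tool_rot: [0.066, -3.14, -0.001]
force: [-4.7, 2.4, 3.6]
gripper_width: 0.0273
finger_force: 2.5
```

servo_tool(rows=[[[-0.0017,0,0],0],[[-0.0034,0,0],0]])

```text
time: 30.65
position: [0.6375, -0.0275, 0.2615]
tool_rot: [0.066, -3.14, -0.001]
force: [-5.7, 2.0, 3.0]
gripper_width: 0.0275
finger_force: 2.5
```

servo_tool(rows=[[[-0.0017,0,0],0],[[-0.0034,0,0],0],[[-0.005,0,0],0]])

```text
time: 31.02
position: [0.639, -0.0274, 0.2616]
tool_rot: [0.066, -3.14, -0.001]
force: [-6.1, 0.9, 3.4]
gripper_width: 0.0273
finger_force: 2.5
```

servo_tool(rows=[[[-0.0017,0,0],0],[[-0.0034,0,0],0]])

```text
time: 31.28
position: [0.64, -0.0274, 0.2616]
tool_rot: [0.066, -3.14, -0.001]
force: [-6.3, 2.4, 2.7]
gripper_width: 0.0273
finger_force: 2.5
```

servo_tool(rows=[[[-0.0017,0,0],0],[[-0.0034,0,0],0]])

```text
time: 31.52
position: [0.641, -0.0273, 0.2616]
tool_rot: [0.066, -3.14, -0.001]
force: [-5.3, 2.5, 3.3]
gripper_width: 0.0278
finger_force: 2.5
```

servo_tool(rows=[[[-0.0017,0,0],0],[[-0.0034,0,0],0]])

```text
time: 31.78
position: [0.6419, -0.0272, 0.2616]
tool_rot: [0.066, -3.139, -0.001]
force: [-6.9, 2.4, 3.9]
gripper_width: 0.0272
finger_force: 3.0
```

servo_tool(rows=[[[-0.0015,0,0],0],[[-0.0015,0,0],0]])

```text
time: 32.02
position: [0.6423, -0.0272, 0.2616]
tool_rot: [0.066, -3.139, -0.001]
force: [-6.5, 1.4, 4.8]
gripper_width: 0.0278
finger_force: 3.4
```

servo_tool(rows=[[[-0.003,0,0],0],[[-0.003,0,0],0]])

```text
time: 32.28
position: [0.6427, -0.0272, 0.2615]
tool_rot: [0.066, -3.138, -0.001]
force: [-11.7, 0.9, 8.5]
gripper_width: 0.0273
finger_force: 5.8
```

servo_tool(rows=[[[-0.002,0,0],0],[[-0.002,0,0],0]])

```text
time: 32.52
position: [0.6429, -0.0272, 0.2615]
tool_rot: [0.066, -3.137, -0.001]
force: [-14.3, 0.6, 10.3]
gripper_width: 0.0272
finger_force: 7.4
```

servo_tool(rows=[[[-0.001,0,0],0],[[-0.001,0,0],0],[[-0.001,0,0],0],[[-0.001,0,0],0],[[-0.001,0,0],0],[[-0.001,0,0],0],[[-0.001,0,0],0],[[-0.001,0,0],0]])

```text
time: 33.52
position: [0.643, -0.0272, 0.2615]
tool_rot: [0.066, -3.136, -0.001]
force: [-15.6, -0.1, 11.5]
gripper_width: 0.0276
finger_force: 8.2
```

Home, and held 1 s at 15 N, which bears on the block with about 10 N. Now I back off.

servo_tool(rows=[[[0.003,0,0],0],[[0.006,0,0],0],[[0.02,0,0],0],[[0.1,0,0],0],[[0.25,0,0],0],[[0.4,0,0],0],[[0.4,0,-0.3],0],[[0.4,0,-0.4],0],[[0.4,0,-0.4],0],[[0.4,0,-0.4],0]])

```text
time: 34.78
position: [0.5246, -0.0324, 0.3817]
tool_rot: [-0.066, 3.14, -0.0]
force: [-0.1, -0.2, 0.6]
gripper_width: 0.0271
finger_force: 0.0
```

```bash
python3 -c "
from h import *
from cell import camera,get_obs
t=camera('top');s=camera('side');o=get_obs();print(o['time'],o['position'],o['force'])
b=cv2.resize(t['frame'][100:240,190:320][:,:,::-1],(400,431),interpolation=cv2.INTER_CUBIC)
e=cv2.resize(s['frame'][130:270,240:370][:,:,::-1],(400,431),interpolation=cv2.INTER_CUBIC)
cv2.imwrite('pics/n6.png',cv2.convertScaleAbs(np.hstack([b,e]),alpha=1.6))
"
```

```text
34.875 [ 0.52444407 -0.03239432  0.38067876] [-0.14224451 -0.01485498  0.48944763]
```

View pics/n6.png

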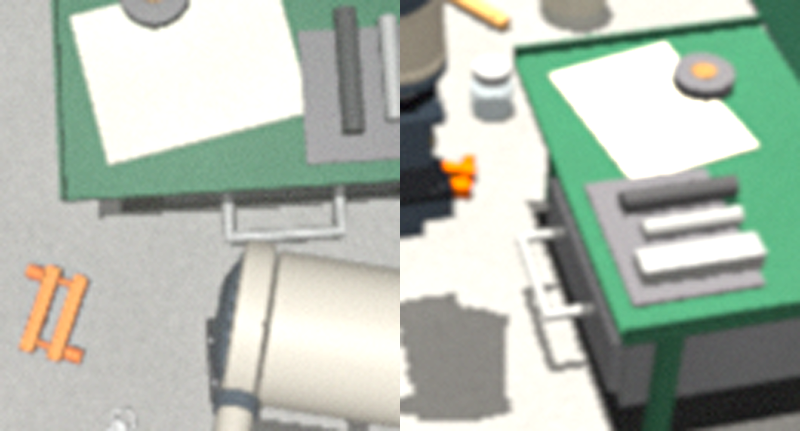

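The drawer is fully shut, the handle bar is at (285,237) just ahead of the shelf edge, and the gripper is clear.

```bash
python3 -c "
from cell import sign_off
print(sign_off())"
```

```text
the job is handed in; nothing more can be done
None
```

I pulled the drawer out to its stop, laid the clamp flat in the empty bay and let go, then pushed the drawer home and pressed it at about 15 N for 1 s; the job is handed in at about 35 s, with no verdict returned and all drawer forces I read below the chest's 22 N skid limit.

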